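Take the hand mirror out of the make-up case and hold it up

ROBOT

A 7-joint arm with a two-finger parallel gripper is mounted at the origin on the work surface. World frame = base frame: x ahead of the robot, y to its left, z up, the work surface at z = 0. Lengths are in m, angles in degrees, forces in N, time in s.
With the tool pointing down it reaches from about 0.4 to 0.875 m from the base axis. Payload 6.5 kg.
Tool frame: the origin (TCP) lies at the very end of the fingers, on their centre line; the grasp point (between the pads) lies 19 mm behind it; z points along the fingers, y is the line along which they close (so a half turn about z gives the same grasp; the last joint's range is limited). The gripper opens to 88 mm and grips with 3 to 60 N. Pads are 18 mm wide; open, the fingers measure 123 mm over their backs; the gripper's body (75 mm by 187 mm) begins 45 mm behind the grasp point.
Start: joints at [-71.001, 30.733, -0.252, 88.115, 0.149, 61.152, -4.079], TCP at [0.252, 0.599, 0.239] pointing down, gripper open.
Joint ranges: [-154.64, 154.64], [-21.42, 123.67], [-72.66, 72.17], [13.99, 137.28], [-74.86, 254.86], [10.95, 109.41], [-158.01, 158.01]. Speed limits (degrees/s): [136.94, 136.94, 180, 180, 180, 180, 180].

INTERFACE

Orientations are given as a 3x3 rotation matrix whose columns are the frame's x, y, z axes.
In Python, from bench import status, vision, env gives the robot as it stands.
- The arm moves only by the tool step_arm, never from a script. Its argument "deltas" is a list that holds one entry, the list of rows, each a list of 7 numbers: the turn, a rotation vector about the tool's x, y, z normalised to -1 to 1, where 1 is 360 degrees, then the shift along the tool's x, y, z normalised to -1 to 1, where 1 is 30 cm, then the opening, from 0 (shut) to 1 (fully open). In form: [[[wx, wy, wz, x, y, z, claw], ...]]. A call has 1 to 20 rows; each row shifts and turns the commanded pose from where the row before left it, along the tool's axes as they then stand; what a row does not reach is not made up. A row lasts 1/12 s, in which the tool goes at most 41.7 mm and 7.16 degrees, less where a joint would pass 70% of its speed; a pose out of reach is approached as far as the arm can. A call with a number of a shift or a turn outside -1 to 1 is refused whole. A call with a gripper value outside its range is refused whole. The fingers move at their own pace and stop on an object; "grip_force" is the grip in N (left out, the last holds). Time passes only in rows, so rows that do not move let the fingers close. It gives the time, the measured TCP pose, the force, the opening and the grip force at its end, in the units of the state.
- status.get_obs(): the state, without advancing time (a new reading comes with each control period).
- vision.read_camera(name): name is "side" or "top" or "wrist"; returns (picture, depth): 480x640x3 uint8, blue, green, red; 480x640 float32, m along the optical axis (not along the pixel's ray), 0 where there is no reading.
- vision.camera_model(name): a dict with "vertical_fov" (degrees; the focal length in pixels is half the picture's height over the tangent of half this angle, whatever the lens; pixels are square), "cx", "cy" (the principal point, pixels), "R" (3x3) and "t" (3): a world point X has camera coordinates R X + t; the wrist camera has in their place "T_tool_cam" (4x4, takes a point from camera to tool coordinates, whose origin is the TCP and whose axes are the flange's). Camera axes: x right, y down, z forward; pixel columns grow to the right and rows downward; lengths in m; the calibration is good to about 2 mm. A picture is of the moment at which its call begins: read the wrist's pose just before it. camera_model takes no time and is no camera call.
- env.job_done(): hands the job in; it is judged then, once.
The state is a dict: "time_s": time; "qpos": joint angles; "qd": joint speeds; "joint_efforts": joint torques, N m; "eef_pos": TCP position; "tool_rot": TCP orientation; "force": force on the tool from outside, world axes, zero at the start; "wrist_torque": the same for the moment, N m; "opening": finger opening in m; "gripper_force": force on a finger pad.
Only numpy, scipy, OpenCV 4.12 (cv2) and the standard library are available. Lean on these libraries where they do the work, as an engineer would, in place of code of your own. Each camera call takes 0.05 s, during which the arm holds its last target. There are 200 camera calls.

TASK

Lift the make-up case's lid (it has an orange tab at the front) until it rests open on its stop, then draw the red hand mirror out of its slot and hold it up in the gripper for the make-up artist: all of it well above the case's rim, leaning back halfway between upright and flat (about 45 degrees) with the glass looking up. Finish while still holding it there, motionless and touching nothing but the gripper; leave the lid open and everything else where it is.

Things in the scene. Friction and masses are not known exactly. Their poses are not given: they have to be found in the camera images.
- case: Black case fixed to the table: 180 deep (x) x 300 wide (y) x 122 high to the rim, walls and floor 4 mm. Origin: centre of the underside; x points from the front (tab side) to the hinge side, y along the hinge, z up. Inside, two grey foam bars (tops at 45 mm) leave a 15 mm slot along y at case x = -20 mm, with three 75 mm long places at case y = -85, 0 and 85 mm.
- lid (a joint): Lid angle: 0 closed, grows as it opens upward, 1.8 rad at its stop (leaning back past upright). Starts shut or a little ajar (up to 0.3). Stiff friction hinge (0.3 N m): the lid stays where it is left. Flat leaf 180 x 300 x 10 mm thick, 250 g; its underside lies in the plane of the hinge line.
- lid_hinge (a point): Middle of the lid's hinge line, on the case's far (+x) rim, 122 mm above the table; the axes are the lid's: at 0 rad they are parallel to the case's, and the leaf runs 180 mm towards -x. The hinge line runs along y.
- lid_tab (a point): Grip point on the orange tab, a tongue 42 mm long, 16 wide (y), 10 thick, out from the middle of the lid's front edge in the lid's plane. The point is 27 mm out from that edge, 207 mm from the hinge line, 5 mm above the lid's underside. Pinched across its width it pivots between the fingers as the lid swings, so the tool can point down all the way.
- mirror: Red hand mirror, about 130 g, standing handle up in one of the three places: frame 72 wide (y) x 60 high (z) x 12 thick (x); on it a handle 24 wide (y) x 14 thick (x) x 50 high. Origin: centre of the frame's foot, z towards the handle's top (110 mm up), x out of the glass. In the slot the glass faces the hinge side, away from the robot; the foot is 4 mm above the table.
- mirror_handle (a point): Grip point in the middle of the mirror's handle, 88 mm above the foot, 22 mm below the handle's top; axes as the mirror's.
- mirror_glass (a point): Centre of the mirror's glass (60 x 48 mm), on its +x face, 31 mm above the foot; axes as the mirror's.
- palette_blue: Blue palette with coloured pans, 72 x 12 x 68 mm high, standing in another place of the slot (top 72 mm above the table). Leave alone. Origin: centre of the underside.
- palette_white: White palette with brown pans, 72 x 12 x 68 mm high, standing in another place of the slot. Leave alone. Origin: centre of the underside.
- tube: Black paint tube with a white cap, 130 x 32 x 26 mm, lying on the table. Leave alone. Origin: under its middle.
- dish: Copper dish, 72 mm across, 26 high. Leave alone. Origin: centre of the underside.
- jar: Amber glass jar, 60 mm across, 60 high. Leave alone. Origin: centre of the underside.
- brush: Brush 200 mm long, lying on the table. Leave alone. Origin: under its middle.
- bottle: White bottle, 52 mm across, 130 high. Leave alone. Origin: centre of the underside.

How it is judged:
By the outcome, as a careful person would: the job done as asked, in the order asked, and still so for the second after the job is handed in, while the arm keeps its last pose, push and grip.
It also fails if it takes over 61 s, if anything falls off the work surface, if the arm or the gripper's body presses on something with over 40 N, if the wrist force passes 120 N, or if a joint passes its speed limit or range.

## Working session

There is one attempt and no reset: what is moved stays moved. The work goes in short steps, Python scripts to look and compute and a tool call to move; the robot and the scene stay as the last step left them, time stands still between calls to the robot, and variables do not carry over. Pictures are saved under pics/ and viewed, at most 10 in all, crops included, and the job is handed in when it is done.

Besides the shell and the picture viewer there is one more tool, called after "Emit:" as name(argument=value, ...), one argument or row to a line, values as JSON. step_arm: Moves the arm, as the interface text tells. Scaled input: -1 to 1 covers 30 cm each way for a shift and 360 degrees each way for a turn. Its arguments: {"type":"object","properties":{"deltas":{"type":"array","items":{"type":"array","items":{"type":"array","items":{"type":"number","minimum":-1,"maximum":1}}}},"grip_force":{"type":"number"}},"required":["deltas"]}

```bash
mkdir -p pics; ls; python3 - <<'E'
from bench import status, vision
import cv2, numpy as np
o=status.get_obs(); print({k:np.round(v,3).tolist() for k,v in o.items()})
a=[]
for n in("side","top"):
    m=vision.camera_model(n); print(n,m)
    p,d=vision.read_camera(n); cv2.imwrite(f"pics/{n}0.png",p); np.savez(f"/tmp/{n}0.npz",p=p,d=d)
    print((d>0).mean())
E
```

```text
pics
{'time_s': 0.0, 'qpos': [-71.002, 30.778, -0.254, 88.171, 0.149, 61.152, -4.079], 'qd': [0.076, 0.055, -0.041, -0.06, 0.056, 0.015, 0.026], 'joint_efforts': [-0.0, -57.097, 0.99, -25.161, -0.056, 0.018, 0.0], 'eef_pos': [0.252, 0.599, 0.238], 'tool_rot': [[-0.922, 0.387, -0.001], [0.387, 0.922, -0.002], [-0.0, -0.002, -1.0]], 'force': [-0.03, 0.174, -0.907], 'wrist_torque': [-0.011, -0.011, -0.051], 'gripper_force': 0.0, 'opening': 0.088}
side {'vertical_fov': 46.27340531988992, 'cx': 313.64291479531084, 'cy': 243.39350620593007, 'R': array([[ 0.85062681, -0.52575771, -0.00358743],
       [-0.49736349, -0.80243773, -0.32973209],
       [ 0.1704805 ,  0.28226321, -0.94406773]]), 't': array([-0.41738692,  0.29880681,  1.26975963])}
0.9960709635416667
top {'vertical_fov': 53.30572326276075, 'cx': 322.322459664116, 'cy': 239.24071107314327, 'R': array([[ 0.02957336, -0.99942418,  0.01663519],
       [-0.99057577, -0.03153007, -0.13328726],
       [ 0.13373502, -0.01253666, -0.99093783]]), 't': array([-0.00337271,  0.51606987,  1.27041518])}
0.9959733072916667
```

View pics/side0.png

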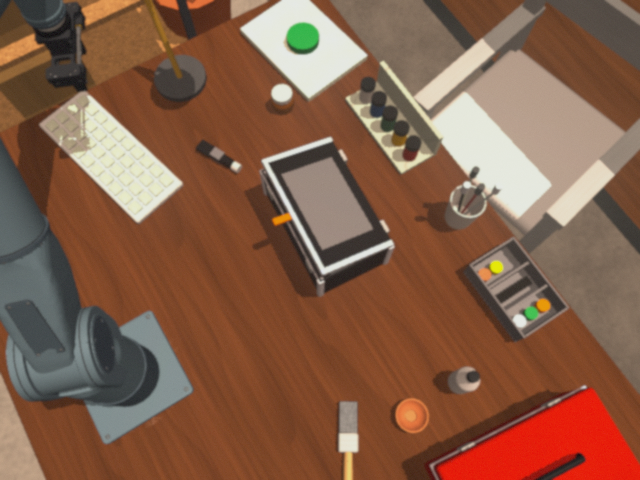

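View pics/top0.png

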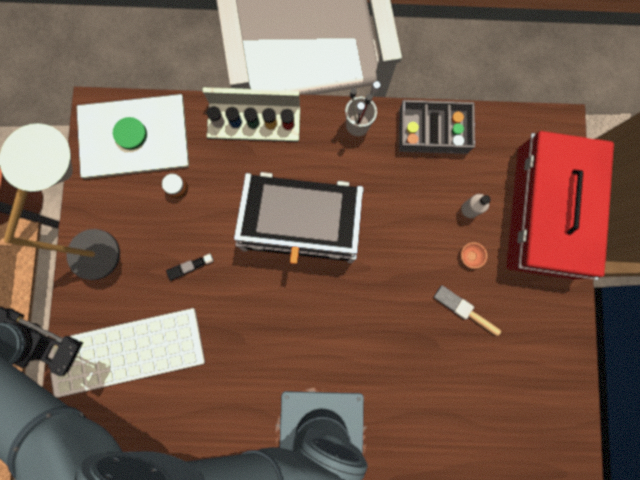

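The side view shows the shut or slightly ajar case, with the orange tab at (283,219). The top view shows the tab at (294,255) and the lid's corners near (246,176), (363,186), (356,257) and (236,247). The white cup, tube, dish, bottle and brush are all well clear. Next I measure the tab and the lid plane.

```bash
cat > h.py <<'E'
import numpy as np, cv2
from bench import status, vision
def K(m): return 240/np.tan(np.radians(m["vertical_fov"]/2))
def pose(n,o=None):
    m=vision.camera_model(n)
    if n!="wrist": return m,m["R"].T,-m["R"].T@m["t"]
    o=o or status.get_obs(); T=np.array(m["T_tool_cam"]); R=np.array(o["tool_rot"])
    return m,R@T[:3,:3],R@T[:3,3]+np.array(o["eef_pos"])
def ray(P,uv):
    m,R,c=P; f=K(m); d=R@np.array([(uv[0]-m["cx"])/f,(uv[1]-m["cy"])/f,1.]); return c,d
def tri(rs):
    A=np.zeros((3,3));b=np.zeros(3)
    for c,d in rs:
        d=d/np.linalg.norm(d);M=np.eye(3)-np.outer(d,d);A+=M;b+=M@c
    X=np.linalg.solve(A,b); return X,[np.linalg.norm(np.cross(X-c,d/np.linalg.norm(d))) for c,d in rs]
def pts(P,d,mask):
    m,R,c=P;f=K(m);v,u=np.nonzero(mask&(d>0));z=d[v,u]
    return (R@np.array([(u-m["cx"])/f*z,(v-m["cy"])/f*z,z])).T+c
def plane(P,uv,n,off):
    c,d=ray(P,uv); return c+d*(off-n@c)/(n@d)
def look(n,name):
    o=status.get_obs(); P=pose(n,o); p,d=vision.read_camera(n); cv2.imwrite(f"pics/{name}.png",p); np.savez(f"/tmp/{name}.npz",p=p,d=d); return P,p,d
E
python3 - <<'E'
from h import *
roi={"side":(180,260,255,300),"top":(235,275,280,310)}
rs=[];allp={}
for n in roi:
    z=np.load(f"/tmp/{n}0.npz");p,d=z["p"],z["d"];P=pose(n)
    h=cv2.cvtColor(p,cv2.COLOR_BGR2HSV); m=cv2.inRange(h,(8,150,150),(22,255,255))>0
    r=roi[n];k=np.zeros_like(m);k[r[0]:r[1],r[2]:r[3]]=1;m&=k
    v,u=np.nonzero(m);print(n,m.sum(),u.min(),u.max(),v.min(),v.max());rs.append(ray(P,(u.mean(),v.mean())))
    X=pts(P,d,m);print("depth tab",np.median(X,0))
    # lid: depth points around case
    Y=pts(P,d,np.ones_like(m)); Y=Y[(abs(Y[:,0]-.6)<.2)&(abs(Y[:,1]-.05)<.22)&(Y[:,2]>.1)&(Y[:,2]<.3)]
    c=np.median(Y,0)
    for _ in range(5):
        U=np.linalg.svd(Y-c,full_matrices=False)[2][2]; e=abs((Y-c)@U); G=Y[e<.006]; c=G.mean(0); Y=Y[e<.015]
    U=np.linalg.svd(G-c,full_matrices=False)[2][2];U*=np.sign(U[2]); print("plane",c,U,len(G),"tilt",np.degrees(np.arccos(U[2])))
    bx=cv2.minAreaRect(G[:,:2].astype(np.float32));print(bx,cv2.boxPoints(bx), "z range",np.percentile(G[:,2],[2,98]))
print(tri(rs))
E
```

```text
side 145 272 290 213 225
depth tab [0.46049171 0.08157741 0.17414772]
plane [0.56441962 0.06763573 0.15233068] [ 0.20824305 -0.01744489  0.97792152] 9642 tilt 12.062143022716652
((0.5514774322509766, 0.07542309165000916), (0.3037698566913605, 0.22343756258487701), 85.68685150146484) [[ 0.42865214 -0.06762959]
 [ 0.65145695 -0.08443378]
 [ 0.6743027   0.21847577]
 [ 0.4514979   0.23527996]] z range [0.13222592 0.17177209]
top 108 290 298 247 262
depth tab [0.45884741 0.08198368 0.17369288]
plane [0.56164767 0.07286786 0.15203054] [ 0.20965142 -0.01765457  0.9776168 ] 8083 tilt 12.145410156441963
((0.5488477349281311, 0.07364051789045334), (0.3026386797428131, 0.22546494007110596), 86.20652770996094) [[ 0.42635095 -0.06988888]
 [ 0.6513219  -0.08480569]
 [ 0.6713445   0.21716991]
 [ 0.44637358  0.23208672]] z range [0.13177098 0.17167714]
(array([0.45831192, 0.08184907, 0.17447377]), [np.float64(0.0012439673759049976), np.float64(0.0012439673759051344)])
```

Emit:
step_arm(
  deltas=[
    [[0,0,0,-0.0864,-0.0881,-0.005,1],[0,0,0,-0.0864,-0.0881,-0.005,1],[0,0,0,-0.0864,-0.0881,-0.005,1],[0,0,0,-0.0864,-0.0881,-0.005,1],[0,0,0,-0.0864,-0.0881,-0.005,1],[0,0,0,-0.0864,-0.0881,-0.005,1],[0,0,0,-0.0864,-0.0881,-0.005,1],[0,0,0,-0.0864,-0.0881,-0.005,1],[0,0,0,-0.0864,-0.0881,-0.005,1],[0,0,0,-0.0864,-0.0881,-0.005,1],[0,0,0,-0.0864,-0.0881,-0.005,1],[0,0,0,-0.0864,-0.0881,-0.005,1],[0,0,0,-0.0864,-0.0881,-0.005,1],[0,0,0,-0.0864,-0.0881,-0.005,1],[0,0,0,-0.0864,-0.0881,-0.005,1],[0,0,-0.017,0,0,0,1],[0,0,-0.017,0,0,0,1],[0,0,-0.017,0,0,0,1],[0,0,0,0,0,0,1],[0,0,0,0,0,0,1]],
  ],
)

```text
time_s: 1.77
eef_pos: [0.4565, 0.0831, 0.261]
tool_rot: [[-0.997, 0.08, -0.0], [0.08, 0.997, -0.0], [0.0, -0.0, -1.0]]
force: [0.3, 0.6, 0.8]
opening: 0.0884
gripper_force: 0.0
```

```bash
python3 - <<'E'
from h import *
P,p,d=look("wrist","w1"); o=status.get_obs(); print(o["qpos"],o["eef_pos"],np.round(o["tool_rot"],3))
h=cv2.cvtColor(p,cv2.COLOR_BGR2HSV); m=cv2.inRange(h,(8,150,120),(22,255,255))>0
v,u=np.nonzero(m);print(m.sum(),u.min(),u.max(),v.min(),v.max(),"tab",np.median(pts(P,d,m),0)); X=pts(P,d,m);print(np.percentile(X,[2,98],axis=0))
bx=cv2.minAreaRect(X[:,:2].astype(np.float32));print(bx)
E
```

```text
[-26.56196025  10.78504774  12.12225064 114.44790057  -2.75045056
  55.05371583  72.31591613] [0.45648642 0.08317238 0.26106596] [[-0.997  0.08  -0.   ]
 [ 0.08   0.997 -0.   ]
 [ 0.    -0.    -1.   ]]
128792 0 639 0 479 tab [ 0.40811838  0.01669826 -0.00096462]
[[ 0.29375906 -0.2433099  -0.0027507 ]
 [ 0.799905    0.38224788  0.0012577 ]]
((0.5664588212966919, 0.06394076347351074), (0.6988484859466553, 0.5367823839187622), 85.36369323730469)
```

View pics/w1.png

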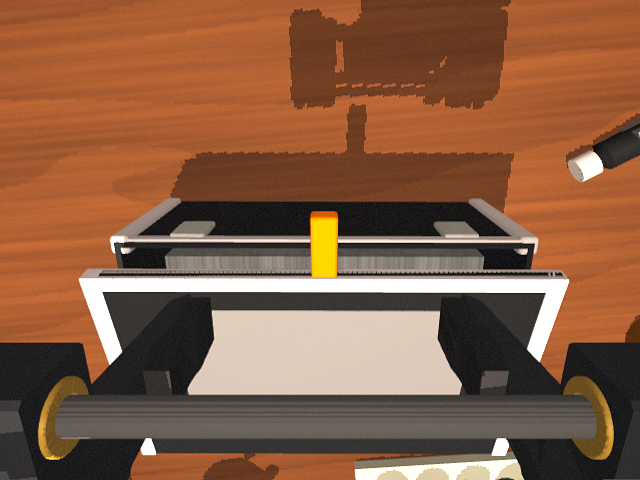

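The wrist view looks down over the ajar lid. The tab spans u 311–337 and v 212–277, and the lid's front corners are at (83,280) and (567,280). I isolate the tab by height and measure it.

```bash
python3 - <<'E'
from h import *
z=np.load("/tmp/w1.npz");p,d=z["p"],z["d"];P=pose("wrist")
k=np.zeros(d.shape,bool);k[205:280,305:345]=1
h=cv2.cvtColor(p,cv2.COLOR_BGR2HSV); m=(cv2.inRange(h,(15,200,220),(32,255,255))>0)&k
X=pts(P,d,m);X=X[X[:,2]>.1];print(m.sum(),np.median(X,0));print(np.percentile(X,[2,25,75,98],axis=0))
bx=cv2.minAreaRect(X[:,:2].astype(np.float32));print(bx)
# centroid triangulated with top view using the tab's front-top edge in both: tab tip rays
n=np.array([.209,-.0176,.9778]); off=n@np.array([.5616,.0729,.1520])
for uv in [(311,219),(337,219),(311,276),(337,276),(83,280),(567,280)]: print(uv,plane(P,uv,n,off))
PT=pose("top")
for uv in [(246,176),(363,186),(356,257),(236,247)]: print("top",uv,plane(PT,uv,n,off))
# two-place triangulation of tab centre: top mask, side mask vs wrist tip
E
```

```text
1567 [0.45910963 0.0822651  0.17332175]
[[0.44102568 0.07433204 0.16858941]
 [0.44936737 0.0784488  0.17118671]
 [0.46936968 0.08608811 0.17552542]
 [0.47954708 0.09015279 0.17743393]]
((0.46059367060661316, 0.08218805491924286), (0.015277504920959473, 0.040559377521276474), 84.85163879394531)
(311, 219) [0.44081756 0.07668576 0.1778848 ]
(337, 219) [0.44199692 0.09118989 0.17789379]
(311, 276) [0.47911852 0.0729108  0.16963021]
(337, 276) [0.48039988 0.08863955 0.16963944]
(83, 280) [ 0.47075247 -0.06604372  0.16891729]
(567, 280) [0.49475125 0.22849963 0.16908933]
top (246, 176) [0.659562   0.21377585 0.13359681]
top (363, 186) [ 0.64399128 -0.08659581  0.1315184 ]
top (356, 257) [ 0.45647359 -0.0688909   0.17191808]
top (236, 247) [0.47151008 0.22269982 0.17395262]
```

Emit:
step_arm(
  deltas=[
    [[0,0,0,0.01,0,0.0733,1],[0,0,0,0,0,0.0733,1],[0,0,0,0,0,0.0733,1],[0,0,0,0,0,0.0733,1],[0,0,0,0,0,0.0733,1],[0,0,0,0,0,0,1],[0,0,0,0,0,0,0],[0,0,0,0,0,0,0],[0,0,0,0,0,0,0],[0,0,0,0,0,0,0],[0,0,0,0,0,0,0],[0,0,0,0,0,0,0],[0,0,0,0,0,0,0],[0,0,0,0,0,0,0],[0,0,0,0,0,0,0]],
  ],
  grip_force=20,
)

```text
time_s: 3.07
eef_pos: [0.4537, 0.0834, 0.1513]
tool_rot: [[-0.997, 0.077, 0.0], [0.077, 0.997, 0.0], [-0.0, 0.0, -1.0]]
force: [0.1, 0.7, -0.2]
opening: 0.0303
gripper_force: 0.0
```

```bash
python3 - <<'E'
from h import *
o=status.get_obs();R=np.array(o["tool_rot"]);p0=np.array(o["eef_pos"])-.019*R[:,2];print(p0,o["opening"])
H=np.array([.654,.066,.122]);u=np.array([.9965,-.0837,0])
def g(t,r,n): return H+u*(-r*np.cos(t)+n*np.sin(t))+np.array([0,0,1])*(r*np.sin(t)+n*np.cos(t))
# radius/offset from actual grip
t0=.211;r=.207
# use rigid rotation of actual grip pos
w=p0-H; a=w@u;b=w[2];print("r",np.hypot(a,b),"ang",np.degrees(np.arctan2(b,-a)))
prev=p0
for i in range(1,25):
    th=(1.83-t0)*i/24;c,s=np.cos(th),np.sin(th)
    q=H+u*(a*c+b*s)+np.array([0,1,0])*0+np.array([0,0,1])*(-a*s+b*c); 
    q=q+(w-u*a-np.array([0,0,b]))
    dl=R.T@(q-prev)/.3;prev=q;print(np.round(dl,4).tolist())
E
```

```text
[0.45368614 0.08336252 0.1703347 ] 0.030288530671238045
r 0.20679405606707 ang 13.516980487419497
[-0.0124, -0.0001, -0.0448]
[-0.0154, -0.0001, -0.0439]
[-0.0183, -0.0001, -0.0427]
[-0.0211, -0.0001, -0.0414]
[-0.0239, -0.0002, -0.0399]
[-0.0265, -0.0002, -0.0382]
[-0.029, -0.0002, -0.0363]
[-0.0314, -0.0002, -0.0343]
[-0.0337, -0.0002, -0.0321]
[-0.0357, -0.0002, -0.0297]
[-0.0377, -0.0002, -0.0273]
[-0.0394, -0.0003, -0.0247]
[-0.041, -0.0003, -0.0219]
[-0.0424, -0.0003, -0.0191]
[-0.0436, -0.0003, -0.0162]
[-0.0446, -0.0003, -0.0133]
[-0.0454, -0.0003, -0.0102]
[-0.0459, -0.0003, -0.0071]
[-0.0463, -0.0003, -0.004]
[-0.0465, -0.0003, -0.0009]
[-0.0464, -0.0003, 0.0022]
[-0.0462, -0.0003, 0.0054]
[-0.0457, -0.0003, 0.0085]
[-0.045, -0.0003, 0.0115]
```

Emit:
step_arm(
  deltas=[
    [[0,0,0,0,0,0,0],[0,0,0,0,0,0,0],[0,0,0,0,0,0,0],[0,0,0,0,0,0,0],[0,0,0,0,0,0,0],[0,0,0,0,0,0,0],[0,0,0,0,0,0,0],[0,0,0,-0.006,0,-0.0224,0],[0,0,0,-0.0062,0,-0.0224,0],[0,0,0,-0.0154,0,-0.0439,0],[0,0,0,-0.0183,0,-0.0427,0],[0,0,0,-0.0211,0,-0.0414,0],[0,0,0,-0.0239,0,-0.0399,0]],
  ],
)

```text
time_s: 4.15
eef_pos: [0.4797, 0.0801, 0.2149]
tool_rot: [[-0.997, 0.078, -0.003], [0.078, 0.997, -0.002], [0.003, -0.002, -1.0]]
force: [0.4, -4.4, -5.0]
opening: 0.0155
gripper_force: 20.0
```

Emit:
step_arm(
  deltas=[
    [[0,0,0,-0.0265,0,-0.0382,0],[0,0,0,-0.029,0,-0.0363,0],[0,0,0,-0.0314,0,-0.0343,0],[0,0,0,-0.0337,0,-0.0321,0],[0,0,0,-0.0357,0,-0.0297,0],[0,0,0,-0.0377,0,-0.0273,0],[0,0,0,-0.0394,0,-0.0247,0],[0,0,0,-0.041,0,-0.0219,0],[0,0,0,-0.0424,0,-0.0191,0],[0,0,0,-0.0436,0,-0.0162,0],[0,0,0,-0.0446,0,-0.0133,0]],
  ],
)

```text
time_s: 5.07
eef_pos: [0.6012, 0.07, 0.3025]
tool_rot: [[-0.997, 0.079, -0.004], [0.079, 0.997, -0.002], [0.003, -0.003, -1.0]]
force: [-2.0, -6.1, -3.1]
opening: 0.0156
gripper_force: 20.0
```

Emit:
step_arm(
  deltas=[
    [[0,0,0,-0.0454,0,-0.0102,0],[0,0,0,-0.0459,0,-0.0071,0],[0,0,0,-0.0463,0,-0.004,0],[0,0,0,-0.0465,0,-0.0009,0],[0,0,0,-0.0464,0,0.0022,0],[0,0,0,-0.0462,0,0.0054,0],[0,0,0,-0.0228,0,0.004,0],[0,0,0,-0.0228,0,0.0045,0],[0,0,0,0,0,0,0]],
  ],
)

```text
time_s: 5.82
eef_pos: [0.6978, 0.062, 0.3028]
tool_rot: [[-0.997, 0.079, -0.004], [0.079, 0.997, -0.003], [0.004, -0.004, -1.0]]
force: [-0.3, -5.3, -3.3]
opening: 0.0157
gripper_force: 20.0
```

Emit:
step_arm(
  deltas=[
    [[0,0,0,-0.0225,0,0.005,0],[0,0,0,-0.0225,0,0.0055,0],[0,0,0,0,0,0,0],[0,0,0,0,0,0,0]],
  ],
)

```text
time_s: 6.15
eef_pos: [0.7063, 0.0613, 0.3008]
tool_rot: [[-0.997, 0.079, -0.014], [0.079, 0.997, -0.002], [0.014, -0.004, -1.0]]
force: [-20.9, -6.4, 9.8]
opening: 0.0159
gripper_force: 20.0
```

Emit:
step_arm(
  deltas=[
    [[0,0,0,0.013,0,0,0],[0,0,0,0,0,0,1],[0,0,0,0,0,0,1],[0,0,0,0,0,0,1],[0,0,0,0,0,0,1],[0,0,0,0,0,0,1],[0,0,0,0,0,0,1],[0,0,0,0,0,-0.07,1],[0,0,0,0,0,-0.1,1],[0,0,0,0,0,-0.1,1],[0,0,0,0.1,0,-0.05,1],[0,0,0,0.1,0,0,1],[0,0,0,0.1,0,0,1],[0,0,0,0.1,0,0,1],[0,0,0,0,0,0,1],[0,0,0,0,0,0,1]],
  ],
)

```text
time_s: 7.48
eef_pos: [0.5876, 0.0733, 0.3985]
tool_rot: [[-0.997, 0.076, 0.001], [0.076, 0.997, 0.001], [-0.001, 0.001, -1.0]]
force: [-0.0, -0.1, -0.2]
opening: 0.088
gripper_force: 0.0
```

```bash
python3 - <<'E'
from h import *
P,w,d=look("wrist","w2"); P2,t,d2=look("top","t2"); P3,s,d3=look("side","s2")
cv2.imwrite("pics/m2.png",np.hstack([cv2.resize(w,(400,300)),cv2.resize(t[150:300,200:400],(400,300),interpolation=cv2.INTER_CUBIC)]))
Y=pts(P3,d3,np.ones_like(d3,bool)); Y=Y[(abs(Y[:,0]-.69)<.06)&(abs(Y[:,1]-.06)<.13)&(Y[:,2]>.14)&(Y[:,2]<.29)]
A=np.c_[Y[:,2],Y[:,1],np.ones(len(Y))];c=np.linalg.lstsq(A,Y[:,0],rcond=None)[0];print(len(Y),"lid lean x/z",c, np.std(A@c-Y[:,0]))
E
```

```text
2737 lid lean x/z [0.23265374 0.07973953 0.62128677] 0.001174810360375383
```

View pics/m2.png

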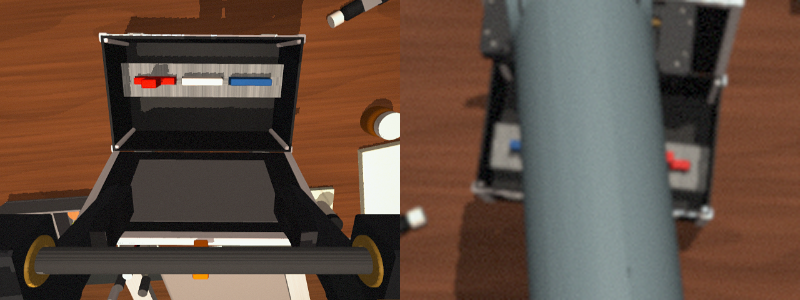

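In the composite (wrist view left, top view right) the lid stands back at 13.1° past upright, which is 1.80 rad, its stop. The red mirror is at the left of the wrist view, about (155,82) in the half-scale picture, so it is in the place at y = -85. The white palette is in the middle and the blue one at +85. Next I measure the handle.

```bash
cat >> h.py <<'E'
def red(p): 
    h=cv2.cvtColor(p,cv2.COLOR_BGR2HSV); return (cv2.inRange(h,(0,180,90),(6,255,255))|cv2.inRange(h,(174,180,90),(180,255,255)))>0
def box(P,d,m,lo,hi):
    X=pts(P,d,m);X=X[(X[:,2]>lo)&(X[:,2]<hi)&(abs(X[:,0]-.55)<.12)&(abs(X[:,1]-.05)<.2)]
    b=cv2.minAreaRect(X[:,:2].astype(np.float32)) if len(X) else None
    return len(X),X.mean(0).round(4),np.percentile(X[:,2],[5,50,95]).round(4),b
E
python3 - <<'E'
from h import *
for n,f in(("wrist","w2"),("top","t2"),("side","s2")):
    z=np.load(f"/tmp/{f}.npz");P=pose(n);m=red(z["p"])
    for lo,hi in((.104,.125),(.055,.075)):
        try: print(n,lo,box(P,z["d"],m,lo,hi))
        except Exception as e: print(n,lo,"none")
    if n=="wrist":
        v,u=np.nonzero(m&(z["d"]<np.percentile(z["d"][m],30)));print(u.min(),u.max(),v.min(),v.max())
E
```

```text
wrist 0.104 (337, array([ 0.5394, -0.0097,  0.1121]), array([0.1108, 0.1122, 0.1135]), ((0.5393084287643433, -0.0098260547965765), (0.023501891642808914, 0.01372274849563837), 86.01985931396484))
wrist 0.055 (407, array([ 0.5392, -0.0051,  0.0625]), array([0.0606, 0.0623, 0.0666]), ((0.538786768913269, -0.00957917794585228), (0.07119271904230118, 0.01251247338950634), 85.41619873046875))
226 258 123 139
top 0.104 (5, array([ 0.5309, -0.0184,  0.1129]), array([0.1093, 0.1119, 0.1162]), ((0.5311717391014099, -0.01768738403916359), (0.00856379047036171, 0.002432263223454356), 36.899723052978516))
top 0.055 (23, array([ 0.5322, -0.0329,  0.0637]), array([0.0606, 0.0639, 0.0665]), ((0.5316835045814514, -0.03261779621243477), (0.008535564877092838, 0.018987486138939857), 0.5975082516670227))
side 0.104 (62, array([ 0.5369, -0.0112,  0.1129]), array([0.1065, 0.1133, 0.1172]), ((0.5375714302062988, -0.010937952436506748), (0.022078407928347588, 0.013236314058303833), 81.04076385498047))
side 0.055 (87, array([ 0.5365, -0.0163,  0.0643]), array([0.0596, 0.0642, 0.07  ]), ((0.537482738494873, -0.010855060070753098), (0.0705142617225647, 0.011300737038254738), 83.48490905761719))
```

Emit:
step_arm(
  deltas=[
    [[0,0,0,0.0354,-0.0723,0.09,0.45],[0,0,0,0.0354,-0.0723,0.09,0.45],[0,0,0,0.0354,-0.0723,0.09,0.45],[0,0,0,0.0354,-0.0723,0.09,0.45],[0,0,0.0192,0,0,0.02,0.45],[0,0,0.0192,0,0,0.02,0.45],[0,0,0.0192,0,0,0.02,0.45],[0,0,0.0192,0,0,0.02,0.45],[0,0,0.0192,0,0,0.02,0.45],[0,0,0.0192,0,0,0.02,0.45],[0,0,0.0192,0,0,0.02,0.45],[0,0,0.0192,0,0,0.02,0.45],[0,0,0.0192,0,0,0.02,0.45],[0,0,0.0192,0,0,0.02,0.45],[0,0,0.0192,0,0,0.02,0.45],[0,0,0.0192,0,0,0.02,0.45],[0,0,0.0192,0,0,0.02,0.45],[0,0,0,0,0,0,0.45],[0,0,0,0,0,0,0.45]],
  ],
)

```text
time_s: 9.22
eef_pos: [0.5399, -0.0105, 0.2113]
tool_rot: [[0.071, 0.997, -0.0], [0.997, -0.071, -0.001], [-0.001, -0.0, -1.0]]
force: [-0.7, -0.2, 0.3]
opening: 0.0397
gripper_force: 0.0
```

```bash
python3 - <<'E'
from h import *
o=status.get_obs();print(np.round(o["qpos"],1),o["opening"])
P,w,d=look("wrist","w3");m=red(w)
for lo,hi in((.1,.125),(.055,.075)):
    try: print(lo,box(P,d,m,lo,hi))
    except Exception as e: print("none",m.sum())
E
```

```text
[-28.7  24.4  32.2 107.9 -16.1  52.3   7.1] 0.0396925135586306
0.1 (917, array([ 0.5385, -0.0074,  0.112 ]), array([0.1052, 0.1127, 0.1139]), ((0.5383411645889282, -0.008801128715276718), (0.024210099130868912, 0.012932103127241135), 85.74177551269531))
0.055 (730, array([0.5399, 0.0089, 0.0634]), array([0.0612, 0.063 , 0.0698]), ((0.5394858717918396, 0.006122894585132599), (0.10123864561319351, 0.012436497956514359), 85.1733169555664))
```

View pics/w3.png

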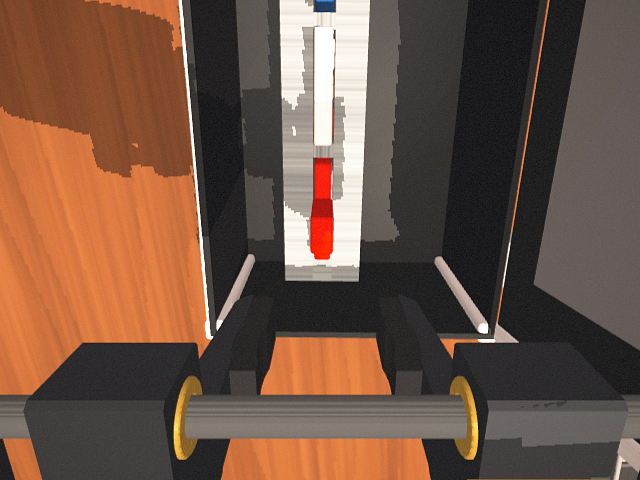

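The wrist view shows the mirror's handle at (322,230), with its top face between the open fingers' planes. The white palette is further along the slot at (324,85). The handle centre measures (0.5387, -0.0095), so I descend and grip.

Emit:
step_arm(
  deltas=[
    [[0,0,0,0.003,-0.004,0.0922,0.45],[0,0,0,0,0,0.0922,0.45],[0,0,0,0,0,0.0922,0.45],[0,0,0,0,0,0.0922,0.45],[0,0,0,0,0,0.0461,0.45],[0,0,0,0,0,0.0461,0.45],[0,0,0,0,0,0,0.45],[0,0,0,0,0,0,0],[0,0,0,0,0,0,0],[0,0,0,0,0,0,0],[0,0,0,0,0,0,0],[0,0,0,0,0,0,0],[0,0,0,0,0,0,0],[0,0,0,0,0,0,0],[0,0,0,0,0,0,0]],
  ],
  grip_force=40,
)

```text
time_s: 10.52
eef_pos: [0.5389, -0.0092, 0.0743]
tool_rot: [[0.074, 0.997, 0.002], [0.997, -0.074, 0.0], [0.0, 0.002, -1.0]]
force: [-1.7, 0.0, 6.8]
opening: 0.0134
gripper_force: 39.9
```

Emit:
step_arm(
  deltas=[
    [[0,0,0,0,0,-0.03,0],[0,0,0,0,0,-0.03,0],[0,0,0,0,0,-0.04,0],[0,0,0,0,0,-0.05,0],[0,0,0,0,0,-0.07,0],[0,0,0,0,0,-0.08,0],[0,0,0,0,0,-0.08,0],[0,0,0,0,0,-0.08,0],[0,0,0,0,0,-0.08,0],[0,0,0,0,0,-0.08,0],[0,0,0,0,0,-0.08,0],[0,0,0,0,0,-0.08,0],[0,0,0,0,0,-0.05,0],[0,0,0,0,0,-0.03,0],[0,0,0,0,0,0,0]],
  ],
)

```text
time_s: 11.77
eef_pos: [0.5389, -0.0095, 0.3337]
tool_rot: [[0.075, 0.997, 0.004], [0.997, -0.075, 0.001], [0.001, 0.004, -1.0]]
force: [0.0, 0.2, -1.4]
opening: 0.0134
gripper_force: 39.9
```

Emit:
step_arm(
  deltas=[
    [[0,0,0,0,0,-0.06,0],[0,0,0,0,0,-0.08,0],[0,0,0,0,0,-0.04,0],[-0.0125,0,0,0,0,0,0],[-0.0125,0,0,0,0,0,0],[-0.0125,0,0,0,0,0,0],[-0.0125,0,0,0,0,0,0],[-0.0125,0,0,0,0,0,0],[-0.0125,0,0,0,0,0,0],[-0.0125,0,0,0,0,0,0],[-0.0125,0,0,0,0,0,0],[-0.0125,0,0,0,0,0,0],[-0.0125,0,0,0,0,0,0],[0,0,0,0,0,0,0],[0,0,0,0,0,0,0]],
  ],
)

```text
time_s: 13.02
eef_pos: [0.5369, -0.0106, 0.3837]
tool_rot: [[0.076, 0.712, 0.698], [0.997, -0.053, -0.055], [-0.002, 0.7, -0.714]]
force: [0.3, 0.8, -2.1]
opening: 0.0137
gripper_force: 39.9
```

```bash
python3 - <<'E'
from h import *
o=status.get_obs();print(np.round(o["qpos"],1),o["opening"])
P3,s,d3=look("side","s4");P,w,d=look("wrist","w4");P2,t,d2=look("top","t4")
cv2.imwrite("pics/m4.png",np.hstack([cv2.resize(s[130:310,200:440],(400,300),interpolation=cv2.INTER_CUBIC),cv2.resize(w,(400,300))]))
for n,P,p,d in(("side",P3,s,d3),("wrist",pose("wrist"),w,d),("top",P2,t,d2)):
    X=pts(P,d,red(p));X=X[(X[:,2]>.25)&(X[:,2]<.5)&(abs(X[:,0]-.55)<.15)&(abs(X[:,1])<.1)]
    if len(X)>20:
        c=np.median(X,0);X=X[np.linalg.norm(X-c,axis=1)<.09];c=X.mean(0);print(n,len(X),c,"normal",np.linalg.svd(X-c,full_matrices=False)[2][2],"zmin",np.percentile(X[:,2],1))
Y=pts(P3,d3,np.ones_like(d3,bool)); Y=Y[(abs(Y[:,0]-.69)<.06)&(abs(Y[:,1]-.06)<.13)&(Y[:,2]>.14)&(Y[:,2]<.29)]
A=np.c_[Y[:,2],Y[:,1],np.ones(len(Y))];c=np.linalg.lstsq(A,Y[:,0],rcond=None)[0];print(len(Y),"lid",c)
E
```

```text
[-31.2 -11.   18.8 130.7  43.3  21.4 -51. ] 0.01371979135951576
side 184 [ 0.5500391  -0.03633121  0.37301879] normal [-0.6709675   0.17737415 -0.71995904] zmin 0.3374065677809399
wrist 7262 [0.53266829 0.00591553 0.39320665] normal [-0.71405946  0.05417573 -0.69798573] zmin 0.34297451355378605
4255 lid [0.23304813 0.08276687 0.62120381]
```

View pics/m4.png

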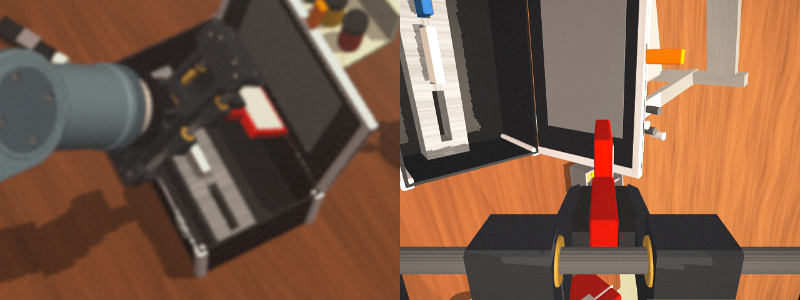

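The mirror is held at about 45° with the glass up (side crop, near (255,110)). Its lowest point is about 0.34 m, well above the rim, the lid is on its stop and the palettes are still in the slot. I let it settle and check that it is still.

Emit:
step_arm(
  deltas=[
    [[0,0,0,0,0,0,0],[0,0,0,0,0,0,0],[0,0,0,0,0,0,0],[0,0,0,0,0,0,0],[0,0,0,0,0,0,0],[0,0,0,0,0,0,0],[0,0,0,0,0,0,0],[0,0,0,0,0,0,0]],
  ],
)

```text
time_s: 13.83
eef_pos: [0.5383, -0.0096, 0.3855]
tool_rot: [[0.076, 0.708, 0.702], [0.997, -0.053, -0.054], [-0.001, 0.704, -0.71]]
force: [0.1, 0.3, -1.7]
opening: 0.0135
gripper_force: 39.9
```

```bash
python3 - <<'E'
from bench import status, env
o=status.get_obs();print(o["qd"],o["eef_pos"],o["opening"],o["force"])
if max(abs(o["qd"]))<1 and o["opening"]>.012: print(env.job_done())
E
```

```text
[-0.00823499 -0.04422735  0.02555703  0.02519743 -0.01561185  0.07435501
 -0.07612844] [ 0.53828135 -0.00962265  0.385476  ] 0.013476825591095462 [ 0.06556094  0.32703118 -1.74869638]
the job is handed in; nothing more can be done
None
```

I handed the job in at about 14 s: the lid rests open on its stop, and the mirror is held still at about 45° with the glass up, its lowest point about 0.2 m above the rim.

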